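# Clamp the spike and hold the slicer open

## Task

Get the vegetable slicer ready for loading: first turn the ribbed chuck sleeve clockwise until its jaws hold the spike tight. Then take the slide by its handle, pull it out against its spring until its pointer is level with the index mark on the side rail, and keep it there: finish while still holding the handle at the mark, without letting go. Leave the index mark and the things standing around alone.

Things in the scene. Friction and masses are not known exactly. Their poses are not given: they have to be found in the camera images.
- slicer: The vegetable slicer, fixed to the table: grey metal base 315 x 130 mm with two guide rods, a blade grid 120 mm high standing 105 mm behind the origin, and a side rail on its left. Origin: on the table, under the chuck axis when the slide is home. x points to the blade grid, y to its left side, z up; the slide is pulled out along -x, roughly towards the robot. Place and yaw vary.
- slide (a joint): How far the sprung slide is pulled out, m: 0 = home near the blade grid (the start), 0.115 = end stop. A spring always draws it home: about 4 N at 0, growing by 0.7 N per 10 mm to 12 N. It carries the chuck, spike, pointer and handle.
- handle_grip (a point): Middle of the handle's grip. The handle is an upright steel U on the slide, 112 mm in front (-x) of the chuck axis; its crossbar, with a black grip tube 16 mm thick and 70 mm long, runs along the slicer's y between two posts 86 mm apart, axis 100 mm above the table, 42 mm free below it. Pinch it from above, one finger in front of the tube, one behind.
- handle_tube: The black tube that forms the handle's grip, 16 mm thick, 70 mm long, on the crossbar; it may roll a little about the bar. Origin at its middle, as point handle_grip. Moves with the slide.
- pointer_tip (a point): Upper end of the slide's pointer, a thin upright steel fin (3 mm along x) on the slide's left edge, 58 mm left of the chuck axis and 58 mm above the table. Moves with the slide.
- index_tip (a point): Top of the index mark, a like steel fin on a small black clamp on the side rail, 73 mm left of the middle line, 58 mm above the table. Axes as the slicer's. The slide is at the mark when pointer_tip and index_tip have the same x in the slicer's frame. It stands 60 to 95 mm out (-x) from the pointer's home place, differently each run; not to be moved.
- index_mark (a joint): Place of the index clamp along the side rail, m in the pulling direction: equals the value of joint slide at which the pointer is level with it. Held by friction.
- chuck_sleeve (a joint): Turn of the chuck sleeve, rad, growing clockwise seen from above. Starts between 0 and 0.3; the jaws touch the spike near 1.0 and are tight a little beyond; end stop at 1.3, to which it may be turned without harm. Friction 0.12 N m keeps it where it is left.
- sleeve_grip (a point): Middle of the chuck sleeve on its upright axis, 81 mm above the table when the slicer stands on it. The sleeve is a ribbed dark steel ring, 46 mm outer diameter, from 66 to 96 mm above the table; the slide's top below it is at 44 mm. Moves with the slide.
- spike: Loose pointed steel spike, 12 mm thick and 72 mm long, standing upright in the chuck with about 1.5 mm of play. Origin at its foot, 46 mm above the table; its tip is 118 mm above the table (22 mm above the sleeve), z up along it.
- jaw_0: First of the three dark steel jaws in the chuck, 7 mm wide, their tops 102 mm above the table, 6 mm above the sleeve; the sleeve drives all three inwards together, 3.5 mm per rad. Origin on the chuck axis at table height.
- jaw_1: Second jaw, likewise.
- jaw_2: Third jaw, likewise.
- ramekin: Bystander: small white ramekin, 66 mm wide, 38 mm high, standing on the table to the right of the slicer. Origin under its centre.
- carrot: Bystander: carrot 181 mm long lying on the table to the left of the slicer. Origin under its centre.
- peeler: Bystander: vegetable peeler 170 mm long lying on the table to the right of the slicer. Origin under its centre.
- tub: Bystander: small pot with a lid, 72 mm wide, 71 mm high, standing on the table to the left of the slicer. Origin under its centre.

How it is judged:
By the outcome, as a careful person would: the job done as asked, in the order asked, and still so for the second after the job is handed in, while the arm keeps its last pose, push and grip.
It also fails if it takes over 48 s, if anything falls off the work surface, if the arm or the gripper's body presses on something with over 40 N, if the wrist force passes 120 N, or if a joint passes its speed limit or range.

## Robot

A 7-joint arm with a two-finger parallel gripper is mounted at the origin on a cart in front of the work surface, level with it; the furniture and walls round the work are solid. World frame = base frame: x ahead of the robot, y to its left, z up, the work surface at z = 0. Lengths are in m, angles in rad, forces in N, time in s.
With the tool pointing down it reaches from about 0.4 to 0.875 m from the base axis. Payload 6.5 kg.
Tool frame: the origin (TCP) lies on the centre line of the jaws, within the pads' length; the fingertips stand 14 mm ahead of it and the grasp point (between the pads) lies 5 mm behind it (bot.tip_extent is the distance from the TCP to the fingertips, in m); z points along the fingers, y is the line along which they close (so a half turn about z gives the same grasp; the last joint's range is limited). The gripper opens to 88 mm and grips with 3 to 60 N. Pads are 18 mm wide; open, the fingers measure 123 mm over their backs; the gripper's body (75 mm by 187 mm) begins 45 mm behind the grasp point.
Start: joints at [-1.398, 0.536, -0.004, 1.538, 0.003, 1.067, -0.071], TCP at [0.154, 0.632, 0.253] pointing down, gripper open.
Joint ranges: [-2.7, 2.7], [-0.37, 2.16], [-1.27, 1.26], [0.24, 2.4], [-1.31, 4.45], [0.19, 1.91], [-2.76, 2.76]. Speed limits (rad/s): [2.39, 2.39, 3.14, 3.14, 3.14, 3.14, 3.14].

## Interface

Orientations are given as a 3x3 rotation matrix whose columns are the frame's x, y, z axes.
In Python, from rig import bot gives the robot as it stands. The module is installed in compiled form; this text tells all that it offers.
- The arm moves only by the tool step_arm, never from a script. Its arguments are lists of equal length, an entry for each row: "fingers": the finger opening in mm, from 0 to 88.1; "translation": the shift along the world's x, y, z as a fraction of full scale, a list of three; "turn": the turn, a rotation vector about the world's x, y, z as a fraction of full scale, a list of three. In form: {"fingers": [fingers, ...], "translation": [[tx, ty, tz], ...], "turn": [[rx, ry, rz], ...]}. A call has 1 to 20 rows; each row is the pose to reach, as a shift and turn from the pose commanded when the call began; what a row does not reach only later rows make up. Full scale, the value 1, is 15 cm for a shift and 90 degrees for a turn. A row lasts 1/10 s, in which the tool goes at most 50 mm and 8.59 degrees, less where a joint would pass 70% of its speed; a pose out of reach is approached as far as the arm can. A call with a number of a shift or a turn outside -1 to 1 is refused whole. A call with a gripper value outside its range is refused whole. The fingers move at their own pace and stop on an object; "newtons" is the grip in N (left out, the last holds). Time passes only in rows, so rows that repeat a pose let the fingers close. It gives the time, the measured TCP pose, the force, the opening and the grip force at its end, in the units of the state.
- bot.get_obs(): the state, without advancing time (a new reading comes with each control period).
- bot.snapshot(name): name is "side" or "top"; returns the picture (480x640x3 uint8, red, green, blue); there is no depth.
- bot.camera_params(name): a dict with "camera_matrix" (3x3 intrinsics, pixels), "view" (4x4, takes a point from world to camera coordinates). Camera axes: x right, y down, z forward; pixel columns grow to the right and rows downward; lengths in m; the calibration is good to about 2 mm. A picture is of the moment at which its call begins. camera_params takes no time and is no camera call.
- bot.hand_in(): hands the job in; it is judged then, once.
The state is a dict: "time": time; "joint_pos": joint angles; "joint_velocities": joint speeds; "joint_efforts": joint torques, N m; "ee_pos": TCP position; "orientation": TCP orientation; "force": force on the tool from outside, world axes, zero at the start; "torque": the same for the moment, N m; "grip_width": finger opening in m; "gripper_force": force on a finger pad.
Only numpy, scipy, OpenCV 4.12 (cv2) and the standard library are available. Lean on these libraries where they do the work, as an engineer would, in place of code of your own. Each camera call takes 0.05 s, during which the arm holds its last target. There are 200 camera calls.

## Working session

There is one attempt and no reset: what is moved stays moved. The work goes in short steps, Python scripts to look and compute and a tool call to move; the robot and the scene stay as the last step left them, time stands still between calls to the robot, and variables do not carry over. Pictures are saved under pics/ and viewed, at most 10 in all, crops included, and the job is handed in when it is done.

Besides the shell and the picture viewer there is one more tool, called after "Emit:" as name(argument=value, ...) on one line, values as JSON. step_arm: Moves the arm, as the interface text tells. Its arguments: {"type":"object","properties":{"fingers":{"type":"array","items":{"type":"number"}},"translation":{"type":"array","items":{"type":"array","items":{"type":"number"}}},"turn":{"type":"array","items":{"type":"array","items":{"type":"number"}}},"newtons":{"type":"number"}},"required":["fingers","translation","turn"]}

```bash
mkdir -p pics
python3 - <<'E'
from rig import bot
import cv2,numpy as np
np.set_printoptions(precision=4,suppress=True)
for n in("side","top"):
    cv2.imwrite(f"pics/{n}0.png",bot.snapshot(n)[:,:,::-1]); print(n,bot.camera_params(n))
o=bot.get_obs();print(o)
E
```

```text
side {'camera_matrix': array([[488.1613,   0.    , 316.5827],
       [  0.    , 488.1613, 243.8881],
       [  0.    ,   0.    ,   1.    ]]), 'view': array([[ 0.8181, -0.5747, -0.022 , -0.4921],
       [-0.3231, -0.4276, -0.8443,  0.3272],
       [ 0.4757,  0.6978, -0.5355,  0.585 ],
       [ 0.    ,  0.    ,  0.    ,  1.    ]])}
top {'camera_matrix': array([[615.2894,   0.    , 320.3472],
       [  0.    , 615.2894, 251.6998],
       [  0.    ,   0.    ,   1.    ]]), 'view': array([[-0.0129, -0.9997,  0.019 ,  0.0681],
       [-0.9808,  0.0089, -0.1946,  0.6456],
       [ 0.1944, -0.0211, -0.9807,  1.2799],
       [ 0.    ,  0.    ,  0.    ,  1.    ]])}
{'time': 0.1, 'joint_pos': array([-1.3982,  0.5371, -0.0045,  1.5387,  0.0026,  1.0673, -0.0712]), 'joint_velocities': array([ 0.0015, -0.0012, -0.0008, -0.0028, -0.0001, -0.0009,  0.0001]), 'joint_efforts': array([  0.0023, -57.2081,   0.9935, -25.2231,  -0.0562,   0.0134,
         0.    ]), 'ee_pos': array([0.1536, 0.6311, 0.252 ]), 'orientation': array([[-0.9716,  0.2365, -0.0003],
       [ 0.2365,  0.9716, -0.0015],
       [-0.0001, -0.0015, -1.    ]]), 'force': array([1.4832, 0.0038, 0.6271]), 'torque': array([0.0139, 0.0263, 0.0353]), 'gripper_force': 0.0, 'grip_width': 0.0878586797447513}
```

View pics/top0.png

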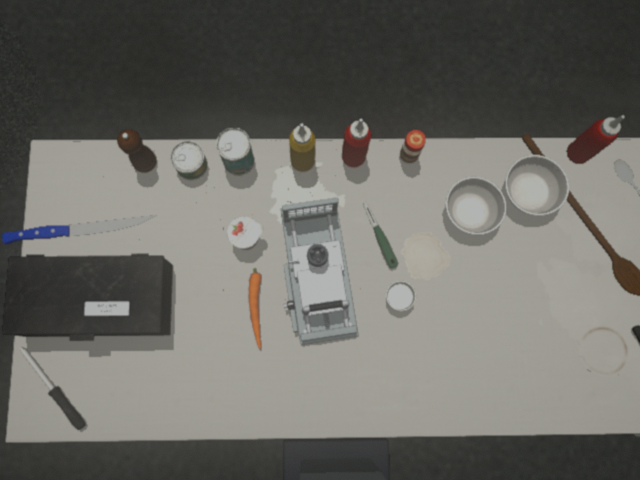

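View pics/side0.png

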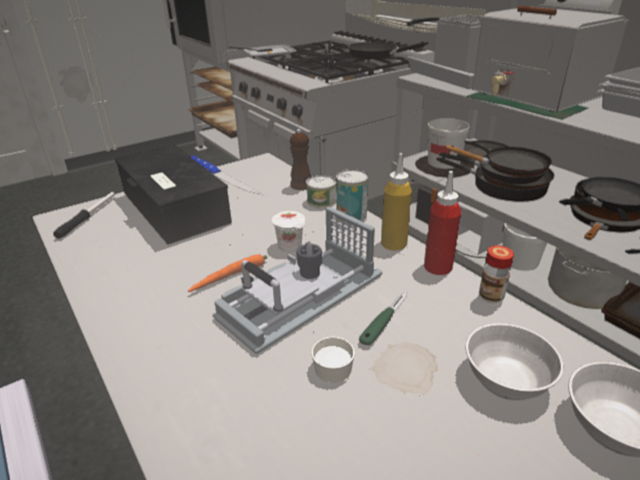

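The top view shows the slicer with its chuck at about (317,255), the black grip at (323,306) and the index clamp at (291,304). In the side view the chuck is at (309,260) and the grip at (262,273). I'll zoom in on both.

Run:
```python
import cv2,numpy as np
t=cv2.imread("pics/top0.png")[190:350,275:365]; s=cv2.imread("pics/side0.png")[205:345,210:390]
t=cv2.resize(t,None,fx=3.75,fy=3.75,interpolation=cv2.INTER_CUBIC)
s=cv2.resize(s,None,fx=2.5,fy=2.5,interpolation=cv2.INTER_CUBIC)
c=np.zeros((600,800,3),np.uint8);c[:600,:337]=t[:600,:337];c[:350,340:790]=s
cv2.imwrite("pics/z0.png",cv2.convertScaleAbs(c,alpha=1.5))
```

```text
(no output)
```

View pics/z0.png

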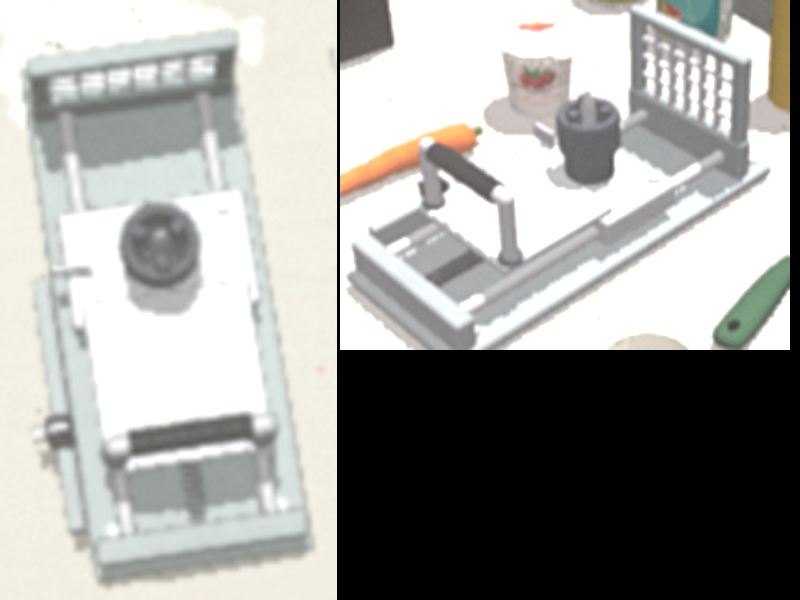

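```bash
cat > h.py <<'E'
from rig import bot
import cv2,numpy as np
np.set_printoptions(precision=4,suppress=True)
def ray(n,uv):
    p=bot.camera_params(n);R,t=p["view"][:3,:3],p["view"][:3,3]
    return -R.T@t, R.T@np.linalg.inv(p["camera_matrix"])@np.array([*uv,1.])
def plane(n,uv,z):
    c,d=ray(n,uv);return c+d*(z-c[2])/d[2]
def proj(n,P):
    p=bot.camera_params(n);q=p["camera_matrix"]@(p["view"]@np.append(P,1))[:3];return q[:2]/q[2]
def tri(a,b):
    (c1,d1),(c2,d2)=ray("top",a),ray("side",b)
    s=np.linalg.lstsq(np.c_[d1,-d2],c2-c1,rcond=None)[0];p,q=c1+s[0]*d1,c2+s[1]*d2
    return (p+q)/2,np.linalg.norm(p-q)
def blobs(im,x0,x1,y0,y1,th=60,amin=15):
    g=im[y0:y1,x0:x1].max(2);m=(g<th).astype(np.uint8)
    n,l,s,c=cv2.connectedComponentsWithStats(m)
    return [(s[i,4],s[i,:4]+[x0,y0,0,0],c[i]+[x0,y0],cv2.minAreaRect(np.argwhere(l==i)[:,::-1].astype(np.float32)+np.float32([x0,y0]))) for i in range(1,n) if s[i,4]>=amin]
E
python3 - <<'E'
from h import *
t=cv2.imread("pics/top0.png");s=cv2.imread("pics/side0.png")
for b in blobs(t,275,365,230,335,70):print("top",*b)
for b in blobs(s,225,340,235,320,70):print("side",*b)
S=plane("top",(317.7,254.5),.096);print("S",S)
print("g",plane("top",(326.2,305.4),.106))
print(t[255:270,286:300].max(2)); print(t[298:314,284:298].max(2))
print(s[245:265,288:305].max(2)); print(s[270:292,238:252].max(2))
E
```

```text
top 53 [311 304  31   7] [326.5094 306.9057] ((325.91326904296875, 306.9364013671875), (1.824686050415039, 30.411439895629883), 81.25383758544922)
side 27 [312 265   7  12] [316.4815 271.4815] ((316.60003662109375, 271.3000183105469), (4.0249223709106445, 12.521980285644531), 26.56505012512207)
side 35 [251 271  19  13] [260.9143 277.2571] ((260.3846435546875, 276.4230651855469), (21.63330841064453, 2.4961509704589844), 33.6900634765625)
S [0.6337 0.0674 0.096 ]
g [0.5241 0.0512 0.106 ]
[[152 130 142 149 142 140 169 180 181 181 180 180 181 181]
 [150 127 138 148 142 139 165 179 181 180 180 181 180 180]
 [151 127 136 149 144 139 162 178 181 180 181 181 181 180]
 [154 137 137 147 146 142 160 178 181 180 181 177 178 180]
 [159 148 139 147 144 142 157 177 182 182 179 172 172 178]
 [161 153 139 149 146 143 155 173 176 173 172 168 169 177]
 [162 153 139 157 159 155 150 152 145 136 133 133 142 163]
 [159 151 126 132 134 131 122 125 125 119 111 111 122 149]
 [145 144 122 121 129 128 117 121 134 136 132 131 135 152]
 [145 144 130 132 142 142 132 141 164 168 168 168 168 171]
 [151 144 130 135 
[... 3242 characters left out ...]
7 198 146  86  84 104 110 109 110 108 104  80  64]
 [206 209 202 159  96  81 101 109 108 109 108 102  86  86]
 [206 207 203 171 107  81 101 110 109 109 108 103 100 130]
 [206 207 207 186 131  98 102 108 111 110 107 104 105 138]
 [206 205 198 190 151 111 104 109 111 109 108 105 102 120]
 [198 193 188 182 147 107  98 105 107 107 109 105  98 108]
 [186 184 180 173 136  93  86  93  99  99 102 100  90 109]
 [179 178 172 159 131  97  81  81  82  84  84  88 104 138]
 [171 163 146 130 124 110  96  92 103 107 105 125 166 184]
 [148 131 113 104 111 117 119 134 165 171 174 184 203 210]
 [114 102  96  96 102 108 123 152 184 184 198 209 212 211]
 [ 97  96  95  96  97  98 108 133 152 153 174 200 209 209]]
```

Chuck to grip is 111 mm (112 mm expected) with a yaw of about 8.5°, so the measurements agree. I'll start the approach to above the chuck.

Emit:
step_arm(fingers=[88,88,88,88,88], translation=[[0.8,-0.94,0],[0.8,-0.94,0],[0.8,-0.94,0],[0.8,-0.94,0],[0.8,-0.94,0]], turn=[[0,0,0.091],[0,0,0.091],[0,0,0.091],[0,0,0.091],[0,0,0.091]])

```text
time: 0.6
ee_pos: [0.2786, 0.4857, 0.2525]
orientation: [[-0.995, 0.104, 0.002], [0.104, 0.995, -0.003], [-0.002, -0.003, -1.0]]
force: [1.2, -0.1, 0.6]
grip_width: 0.0883
gripper_force: 0.0
```

Emit:
step_arm(fingers=[88,88,88,88,88], translation=[[0.8,-0.94,0],[0.8,-0.94,0],[0.8,-0.94,0],[0.8,-0.94,0],[0.8,-0.94,0]], turn=[[0,0,0],[0,0,0],[0,0,0],[0,0,0],[0,0,0]])

```text
time: 1.1
ee_pos: [0.3972, 0.3453, 0.2526]
orientation: [[-0.995, 0.103, 0.001], [0.103, 0.995, -0.002], [-0.002, -0.002, -1.0]]
force: [-0.5, 1.4, 1.0]
grip_width: 0.0882
gripper_force: 0.0
```

Run:
```python
from h import *
print(tri((317.7,254.5),(310,250.5)))
for z in(.104,.100):print(plane("top",(326.2,305.8),z))
P=plane("top",(290,261.2),.058);I=plane("top",(290.7,303.2),.058)
print(P,I,I-P)
print(ray("top",(0,0))[0],ray("side",(0,0))[0],proj("side",P),proj("side",I))
# local coords
a=np.deg2rad(8.5);R=np.array([[np.cos(a),-np.sin(a)],[np.sin(a),np.cos(a)]])
S=np.array([.6337,.0674]);print(R.T@(P[:2]-S),R.T@(I[:2]-S))
b=bot.get_obs();print(b["time"],b["ee_pos"],b["orientation"],b["joint_pos"])
```

```text
(array([0.6349, 0.0668, 0.0963]), np.float64(0.0027027031000887523))
[0.5234 0.0511 0.104 ]
[0.5239 0.051  0.1   ]
[0.6268 0.1273 0.058 ] [0.5349 0.1261 0.058 ] [-0.0919 -0.0012  0.    ]
[0.3853 0.0893 1.3795] [ 0.23   -0.5511  0.5787] [288.6546 254.9532] [246.702  271.9527]
[0.002  0.0603] [-0.0891  0.0727]
1.1 [0.3972 0.3453 0.2526] [[-0.9946  0.1035  0.0013]
 [ 0.1035  0.9946 -0.0021]
 [-0.0015 -0.002  -1.    ]] [-0.8554  0.3256  0.0649  1.8687 -0.0225  0.9486  0.6864]
```

Emit:
step_arm(fingers=[88,88,88,88,88], translation=[[0.79,-0.927,0],[0.79,-0.927,0],[0.79,-0.927,0],[0.79,-0.927,0],[0.79,-0.927,0]], turn=[[0,0,0],[0,0,0],[0,0,0],[0,0,0],[0,0,0]])

```text
time: 1.6
ee_pos: [0.5149, 0.207, 0.2526]
orientation: [[-0.995, 0.102, 0.001], [0.102, 0.995, -0.002], [-0.002, -0.002, -1.0]]
force: [0.2, -0.4, 0.4]
grip_width: 0.0879
gripper_force: 0.0
```

Emit:
step_arm(fingers=[88,88,88,88,88,88,88], translation=[[0.79,-0.927,0],[0.79,-0.927,0],[0.79,-0.927,0],[0.79,-0.927,0],[0.79,-0.927,0],[0.79,-0.927,0],[0.79,-0.927,0]], turn=[[0,0,0],[0,0,0],[0,0,0],[0,0,0],[0,0,0],[0,0,0],[0,0,0]])

```text
time: 2.3
ee_pos: [0.6297, 0.0748, 0.2523]
orientation: [[-0.996, 0.092, -0.001], [0.092, 0.996, 0.002], [0.001, 0.002, -1.0]]
force: [-0.2, 0.4, 0.2]
grip_width: 0.0881
gripper_force: 0.0
```

Emit:
step_arm(fingers=[88,88,88,88,88,88], translation=[[0.02,-0.027,-0.6],[0.02,-0.027,-0.6],[0.02,-0.027,-0.6],[0.02,-0.027,-0.6],[0.02,-0.027,-0.6],[0.02,-0.027,-0.6]], turn=[[0,0,0],[0,0,0],[0,0,0],[0,0,0],[0,0,0],[0,0,0]])

```text
time: 2.9
ee_pos: [0.6351, 0.0681, 0.1652]
orientation: [[-0.995, 0.095, 0.004], [0.095, 0.995, 0.001], [-0.004, 0.001, -1.0]]
force: [0.4, -0.1, 0.3]
grip_width: 0.0883
gripper_force: 0.0
```

Run:
```python
from h import *
b=bot.get_obs();print(b["ee_pos"],b["orientation"],b["joint_pos"],b["force"])
t=bot.snapshot("top");s=bot.snapshot("side")
c=np.hstack([cv2.resize(t[190:350,265:375],(412,600),interpolation=2),cv2.resize(s[170:320,240:340],(388,582),interpolation=2)[:600].repeat(1,0) if 0 else cv2.copyMakeBorder(cv2.resize(s[170:320,240:337],(388,600),interpolation=2),0,0,0,0,0)])
cv2.imwrite("pics/z1.png",cv2.convertScaleAbs(c[:,:,::-1],alpha=1.5))
```

```text
[0.6351 0.0681 0.1652] [[-0.9955  0.0951  0.0039]
 [ 0.0951  0.9955  0.0009]
 [-0.0038  0.0013 -1.    ]] [-0.2945  0.6174  0.1681  1.6498 -0.1262  0.8811  1.3988] [ 0.4014 -0.1491  0.2761]
```

View pics/z1.png

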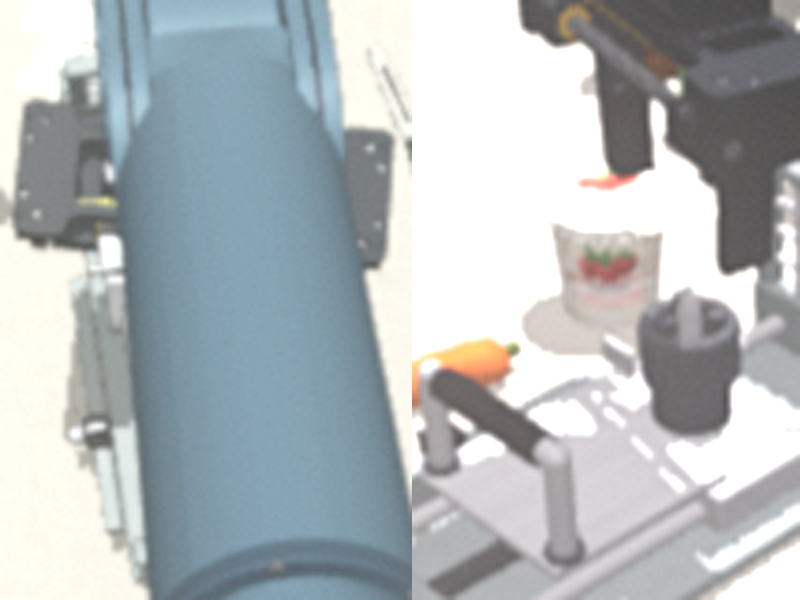

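The top view is hidden by the arm, though the index clamp still shows. In the side view the fingers straddle the sleeve. I'll descend, grip and turn.

Emit:
step_arm(fingers=[88,88,88,88,88,88], translation=[[-0.004,-0.004,-0.3],[-0.004,-0.004,-0.54],[-0.004,-0.004,-0.54],[-0.004,-0.004,-0.54],[-0.004,-0.004,-0.54],[-0.004,-0.004,-0.54]], turn=[[0,0,0],[0,0,0],[0,0,0],[0,0,0],[0,0,0],[0,0,0]])

```text
time: 3.6
ee_pos: [0.6347, 0.067, 0.084]
orientation: [[-0.995, 0.096, 0.004], [0.096, 0.995, 0.001], [-0.004, 0.001, -1.0]]
force: [0.9, 0.9, -0.0]
grip_width: 0.0879
gripper_force: 0.0
```

Emit:
step_arm(fingers=[60,52,46,40,40,40,40,40], newtons=35, translation=[[0,0,0],[0,0,0],[0,0,0],[0,0,0],[0,0,0],[0,0,0],[0,0,0],[0,0,0]], turn=[[0,0,0],[0,0,0],[0,0,0],[0,0,0],[0,0,0],[0,0,0],[0,0,0],[0,0,0]])

```text
time: 4.4
ee_pos: [0.6333, 0.0692, 0.0817]
orientation: [[-0.996, 0.094, 0.001], [0.094, 0.996, 0.003], [-0.0, 0.003, -1.0]]
force: [0.8, 5.0, -0.5]
grip_width: 0.0452
gripper_force: 35.0
```

Emit:
step_arm(fingers=[40,40,40,40,40,40,40,40,40,40,40,40,40,40,40,40], translation=[[0,0.01,0],[0,0.01,0],[0,0.01,0],[0,0.01,0],[0,0.01,0],[0,0.01,0],[0,0.01,0],[0,0.01,0],[0,0.01,0],[0,0.01,0],[0,0.01,0],[0,0.01,0],[0,0.01,0],[0,0.01,0],[0,0.01,0],[0,0.01,0]], turn=[[0,0,-0.06],[0,0,-0.12],[0,0,-0.18],[0,0,-0.24],[0,0,-0.3],[0,0,-0.36],[0,0,-0.42],[0,0,-0.48],[0,0,-0.54],[0,0,-0.6],[0,0,-0.66],[0,0,-0.72],[0,0,-0.78],[0,0,-0.84],[0,0,-0.84],[0,0,-0.84]])

```text
time: 6.0
ee_pos: [0.6345, 0.0711, 0.0819]
orientation: [[-0.158, 0.988, 0.003], [0.988, 0.157, 0.002], [0.002, 0.003, -1.0]]
force: [4.0, 5.6, -3.1]
grip_width: 0.0443
gripper_force: 35.0
```

Run:
```python
from h import *
b=bot.get_obs();print(b["time"],b["ee_pos"],b["orientation"],b["joint_pos"],b["force"],b["torque"],b["grip_width"])
```

```text
6.0 [0.6345 0.0711 0.0819] [[-0.1575  0.9875  0.0027]
 [ 0.9875  0.1575  0.0024]
 [ 0.0019  0.0031 -1.    ]] [-0.5075  0.7829  0.4788  1.6964 -0.4836  0.7792  0.3597] [ 4.0205  5.5967 -3.1364] [ 1.0433 -0.798   0.216 ] 0.04430716151933
```

Emit:
step_arm(fingers=[40,40,40,40,40], translation=[[0,0,0],[0,0,0],[0,0,0],[0,0,0],[0,0,0]], turn=[[0,0,-0.04],[0,0,-0.08],[0,0,-0.12],[0,0,-0.12],[0,0,-0.12]])

```text
time: 6.5
ee_pos: [0.6348, 0.0709, 0.0822]
orientation: [[0.028, 1.0, 0.003], [1.0, -0.028, 0.002], [0.002, 0.003, -1.0]]
force: [4.0, 4.9, -1.1]
grip_width: 0.0452
gripper_force: 35.0
```

Run:
```python
from h import *
b=bot.get_obs();print(b["time"],b["ee_pos"],b["orientation"],b["joint_pos"],b["force"],b["torque"],b["grip_width"],b["joint_efforts"])
```

```text
6.5 [0.6348 0.0709 0.0822] [[ 0.0281  0.9996  0.0032]
 [ 0.9996 -0.0281  0.0016]
 [ 0.0017  0.0031 -1.    ]] [-0.5375  0.7948  0.5254  1.6979 -0.5293  0.791   0.2091] [ 3.9831  4.9388 -1.1018] [ 0.8466 -0.7879  1.0294] 0.04519535565333157 [  3.3557 -57.5265  14.3507 -14.4243   0.4625   0.9202  -0.967 ]
```

The torque rose to 1.0 N·m on the extra turn, so the sleeve is at its stop and tight. I'll release it and lift.

Emit:
step_arm(fingers=[60,80,88,88,88,88,88,88,88], translation=[[0,0,0],[0,0,0],[0,0,0],[0,0,0],[0,0,0.3],[0,0,0.6],[0,0,0.6],[0,0,0.6],[0,0,0.6]], turn=[[0,0,0],[0,0,0],[0,0,0],[0,0,0],[0,0,0],[0,0,0],[0,0,0],[0,0,0],[0,0,0]])

```text
time: 7.4
ee_pos: [0.6321, 0.0683, 0.1705]
orientation: [[0.033, 0.999, -0.002], [0.999, -0.033, -0.0], [-0.0, -0.002, -1.0]]
force: [0.4, 0.9, -0.7]
grip_width: 0.0875
gripper_force: 0.0
```

Emit:
step_arm(fingers=[88,88,88,88,88,88,88], translation=[[-0.3,-0.05,0],[-0.6,-0.11,0],[-0.73,-0.113,0],[-0.73,-0.113,0],[-0.73,-0.113,0],[-0.73,-0.113,0],[-0.73,-0.113,0]], turn=[[0,0,0.06],[0,0,0.113],[0,0,0.113],[0,0,0.113],[0,0,0.113],[0,0,0.113],[0,0,0.113]])

```text
time: 8.1
ee_pos: [0.5247, 0.0514, 0.1715]
orientation: [[-0.144, 0.99, 0.001], [0.99, 0.144, -0.001], [-0.001, 0.0, -1.0]]
force: [1.2, -1.5, -0.2]
grip_width: 0.0883
gripper_force: 0.0
```

Run:
```python
from h import *
b=bot.get_obs();print(b["ee_pos"],b["orientation"],b["joint_pos"],b["force"])
t=bot.snapshot("top");s=bot.snapshot("side");cv2.imwrite("pics/t2.png",t[:,:,::-1]);cv2.imwrite("pics/s2.png",s[:,:,::-1])
c=np.hstack([cv2.resize(t[190:350,265:345],(300,600),interpolation=2),cv2.resize(s[195:315,230:330],(500,600),interpolation=2)])
cv2.imwrite("pics/z2.png",cv2.convertScaleAbs(c[:,:,::-1],alpha=1.4))
```

```text
[0.5247 0.0514 0.1715] [[-0.1442  0.9895  0.0005]
 [ 0.9895  0.1442 -0.0007]
 [-0.0007  0.0004 -1.    ]] [-0.6385  0.4971  0.5897  1.9576 -0.3789  0.7967  0.3093] [ 1.1985 -1.4983 -0.1731]
```

View pics/z2.png

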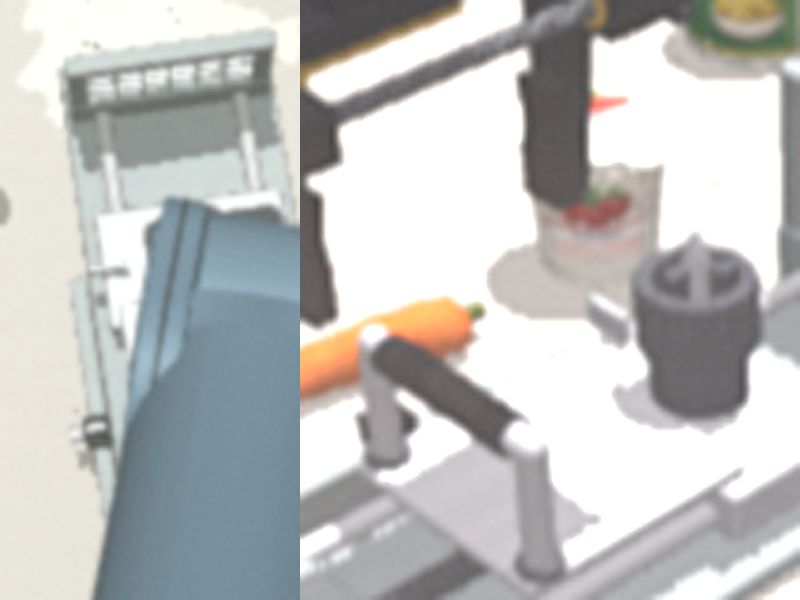

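The side view shows the jaws closed on the spike. The fingers sit in front of and behind the grip, and the pointer (about pixel (291,261) in the top view) and index clamp are both visible. Next I'll descend and grip the handle.

Emit:
step_arm(fingers=[88,88,88,88,88,88], translation=[[0,0.013,-0.3],[0,0.013,-0.515],[0,0.013,-0.515],[0,0.013,-0.515],[0,0.013,-0.515],[0,0.013,-0.515]], turn=[[0,0,0],[0,0,0],[0,0,0],[0,0,0],[0,0,0],[0,0,0]])

```text
time: 8.8
ee_pos: [0.5249, 0.0534, 0.0961]
orientation: [[-0.144, 0.99, 0.003], [0.99, 0.144, 0.001], [0.0, 0.003, -1.0]]
force: [0.3, -0.3, -0.1]
grip_width: 0.0881
gripper_force: 0.0
```

Emit:
step_arm(fingers=[60,40,25,10,10,10,10,10,10,10], newtons=45, translation=[[0,0,0],[0,0,0],[0,0,0],[0,0,0],[0,0,0],[0,0,0],[0,0,0],[0,0,0],[0,0,0],[0,0,0]], turn=[[0,0,0],[0,0,0],[0,0,0],[0,0,0],[0,0,0],[0,0,0],[0,0,0],[0,0,0],[0,0,0],[0,0,0]])

```text
time: 9.8
ee_pos: [0.5248, 0.0534, 0.0947]
orientation: [[-0.144, 0.99, 0.002], [0.99, 0.144, -0.0], [-0.0, 0.002, -1.0]]
force: [5.0, 0.5, -4.2]
grip_width: 0.0139
gripper_force: 44.5
```

Run:
```python
from h import *
b=bot.get_obs();print(b["time"],b["ee_pos"],b["orientation"],b["force"])
```

```text
9.8 [0.5248 0.0534 0.0947] [[-0.1441  0.9896  0.0024]
 [ 0.9896  0.1441 -0.0001]
 [-0.0004  0.0024 -1.    ]] [ 5.0157  0.4891 -4.1945]
```

Emit:
step_arm(fingers=[10,10,10,10,10,10,10,10,10,10,10,10,10], translation=[[-0.053,-0.008,0],[-0.106,-0.016,0],[-0.159,-0.024,0],[-0.212,-0.032,0],[-0.265,-0.04,0],[-0.318,-0.048,0],[-0.371,-0.056,0],[-0.424,-0.064,0],[-0.477,-0.072,0],[-0.53,-0.08,0],[-0.53,-0.08,0],[-0.53,-0.08,0],[-0.53,-0.08,0]], turn=[[0,0,0],[0,0,0],[0,0,0],[0,0,0],[0,0,0],[0,0,0],[0,0,0],[0,0,0],[0,0,0],[0,0,0],[0,0,0],[0,0,0],[0,0,0]])

```text
time: 11.1
ee_pos: [0.4469, 0.0422, 0.0947]
orientation: [[-0.145, 0.989, 0.005], [0.989, 0.145, 0.0], [-0.001, 0.005, -1.0]]
force: [9.5, 2.6, -12.6]
grip_width: 0.0145
gripper_force: 45.3
```

Run:
```python
from h import *
b=bot.get_obs();print(b["time"],b["ee_pos"],b["force"])
t=bot.snapshot("top");s=bot.snapshot("side");cv2.imwrite("pics/t3.png",t[:,:,::-1]);cv2.imwrite("pics/s3.png",s[:,:,::-1])
c=np.hstack([cv2.resize(t[250:350,270:320],(300,600),interpolation=2),cv2.resize(s[240:312,220:280],(500,600),interpolation=2)])
cv2.imwrite("pics/z3.png",cv2.convertScaleAbs(c[:,:,::-1],alpha=1.4))
```

```text
11.1 [0.4469 0.0422 0.0947] [  9.5245   2.6108 -12.6445]
```

View pics/z3.png

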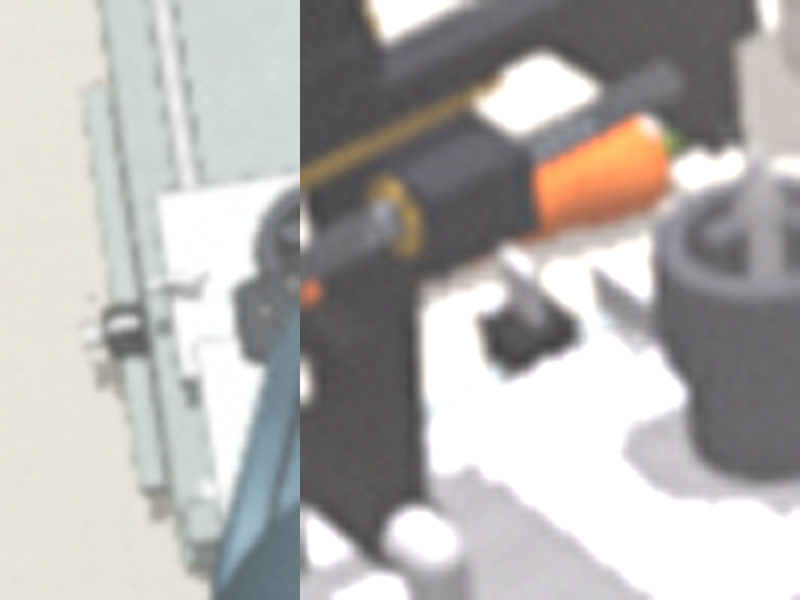

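The top view shows the pointer fin at about pixel (297,298) and the index fin as a bright bar at about (290.5,303.7). In the side view the index fin is at about (282,271) and the pointer at about (294,275). I still need to pull out roughly 10 mm more, so I'll measure subpixel.

Run:
```python
from h import *
t=cv2.imread("pics/t3.png").max(2);s=cv2.imread("pics/s3.png").max(2)
print("cols 284..308");print(np.c_[np.arange(292,312),t[292:312,284:308]])
print("side cols 240..264");print(np.c_[np.arange(266,284),s[266:284,240:266]])
a=np.deg2rad(8.5);ey=np.array([-np.sin(a),np.cos(a),0]);ex=np.array([np.cos(a),np.sin(a),0])
O=np.array([.635,.070,0])
for d in(0,.078,.0905):
  for n in("top","side"):
    print(d,n,"pointer tip",proj(n,O-d*ex+.058*ey+[0,0,.058]),"+-5mm y",proj(n,O-d*ex+.063*ey+[0,0,.058]),proj(n,O-d*ex+.053*ey+[0,0,.058]),"idx",proj(n,O-d*ex+.073*ey+[0,0,.058]))
```

```text
cols 284..308
[[292 165 166 159 147 152 155 153 140 115 134 151 152 150 163 181 184 185
  184 184 184 185 184 184 184]
 [293 166 166 163 156 152 155 155 145 120 132 152 154 150 159 179 184 184
  184 184 183 184 184 184 183]
 [294 166 166 165 159 150 154 157 147 122 130 149 153 147 151 176 182 182
  183 184 183 181 182 184 183]
 [295 165 166 165 158 147 152 158 149 126 125 147 153 150 150 171 173 175
  179 179 173 167 180 184 184]
 [296 165 165 165 157 146 153 157 151 132 124 145 160 162 157 168 170 172
  172 163 153 162 179 184 184]
 [297 165 165 164 157 144 154 157 153 136 121 146 163 155 136 134 137 145
  149 143 147 172 183 184 183]
 [298 163 162 163 157 141 152 156 154 138 115 130 143 135 121 115 122 126
  127 130 149 178 185 184 177]
 [299 158 150 161 159 142 146 150 149 135 112 126 143 143 135 129 143 142
  138 139 155 179 184 184 176]
 [300 161 158 161 152 132 122 120 120 109 101 126 148 151 142 141 168 173
  172 171 175 182 184 184 178]
 [301 165 164 156 124 101  91  91  90  84  87 115 146 151 143 146 176 184
  183 182 183 184 184 183 182]
 [302 163 162 148 104  92 105 112 11
[... 3049 characters left out ...]
3 213 165 103  71]]
0 top pointer tip [289.9824 261.3501] +-5mm y [287.7143 261.7046] [292.2498 260.9958] idx [283.1754 262.4139]
0 side pointer tip [288.4979 255.0018] +-5mm y [286.8078 253.9953] [290.1992 256.0149] idx [283.4606 252.0019]
0.078 top pointer tip [295.4485 296.4844] +-5mm y [293.1561 296.8494] [297.74   296.1196] idx [288.5687 297.5797]
0.078 side pointer tip [256.3235 271.8208] +-5mm y [254.6602 270.7063] [257.9984 272.9431] idx [251.3678 268.5   ]
0.0905 top pointer tip [296.3357 302.1876] +-5mm y [294.0394 302.5543] [298.6312 301.8211] idx [289.4442 303.2881]
0.0905 side pointer tip [250.8663 274.6736] +-5mm y [249.2085 273.5402] [252.5356 275.815 ] idx [245.9274 271.2968]
```

Run:
```python
from h import *
for deg in(8.3,8.6,8.9):
  a=np.deg2rad(deg);R=np.array([[np.cos(a),-np.sin(a)],[np.sin(a),np.cos(a)]])
  f=lambda n,uv:R.T@(plane(n,uv,.058)[:2]-[.635,.07])
  p=np.mean([f("side",u) for u in((256,272.2),(257,273),(258,273.6),(259,274.3))],0)
  i=np.mean([f("side",u) for u in((245,271.7),(246,272.5),(247,273.0))],0)
  pt,it=f("top",(295.5,296.75)),f("top",(290.5,302.9))
  print(deg,"side",p,i,(p-i)[0],"top",pt,it,(pt-it)[0])
# yaw from base: left long edge of the base in the first top picture
t=cv2.imread("pics/top0.png")
g=cv2.inRange(cv2.cvtColor(t,cv2.COLOR_BGR2HSV),(80,12,60),(110,90,190));g[:195]=0;g[345:]=0;g[:,:280]=0;g[:,362:]=0
c=max(cv2.findContours(cv2.morphologyEx(g,cv2.MORPH_CLOSE,np.ones((9,9))),0,1)[0],key=cv2.contourArea)
pp=c[:,0,:]
for lo in(1,):
  q=np.array([[pp[pp[:,1]==r][:,0].max(),r] for r in range(225,325) if (pp[:,1]==r).any()])
  l=cv2.fitLine(q.astype(np.float32),cv2.DIST_HUBER,0,.01,.01).ravel();A=plane("top",l[2:]-50*l[:2],.01);B=plane("top",l[2:]+50*l[:2],.01)
  d=A-B;d=d*np.sign(d[0]);print("yaw",np.rad2deg(np.arctan2(d[1],d[0])),np.linalg.norm(d))
```

```text
8.3 side [-0.0795  0.0526] [-0.0927  0.0698] 0.013275512198485509 top [-0.0788  0.0577] [-0.0903  0.0703] 0.011489077078216059
8.6 side [-0.0792  0.053 ] [-0.0924  0.0703] 0.013185215198733335 top [-0.0785  0.0581] [-0.0899  0.0708] 0.011422877244605001
8.9 side [-0.0789  0.0534] [-0.092   0.0707] 0.013094556719646044 top [-0.0782  0.0585] [-0.0895  0.0713] 0.01135636424704406
yaw -76.6876180008243 0.2279180878994592
```

Emit:
step_arm(fingers=[10,10,10,10,10,10], translation=[[-0.035,-0.005,0],[-0.073,-0.011,0],[-0.073,-0.011,0],[-0.073,-0.011,0],[-0.073,-0.011,0],[-0.073,-0.011,0]], turn=[[0,0,0],[0,0,0],[0,0,0],[0,0,0],[0,0,0],[0,0,0]])

```text
time: 11.8
ee_pos: [0.4363, 0.0407, 0.0947]
orientation: [[-0.145, 0.989, 0.006], [0.989, 0.145, 0.0], [-0.001, 0.006, -1.0]]
force: [10.2, 2.4, -13.8]
grip_width: 0.0143
gripper_force: 45.4
```

Run:
```python
from h import *
b=bot.get_obs();print(b["time"],b["ee_pos"],b["force"])
t=np.mean([bot.snapshot("top") for _ in range(3)],0).astype(np.uint8);s=np.mean([bot.snapshot("side") for _ in range(3)],0).astype(np.uint8)
cv2.imwrite("pics/t4.png",t[:,:,::-1]);cv2.imwrite("pics/s4.png",s[:,:,::-1])
c=np.hstack([cv2.resize(t[285:319,280:314],(400,400),interpolation=2),cv2.resize(s[258:292,230:264],(400,400),interpolation=2)])
cv2.imwrite("pics/z4.png",cv2.convertScaleAbs(c[:,:,::-1],alpha=1.2))
t=t.max(2);s=s.max(2)
print(np.c_[np.arange(296,310),t[296:310,286:306]]);print(np.c_[np.arange(266,284),s[266:284,240:262]])
```

```text
11.8 [0.4363 0.0407 0.0947] [ 10.2224   2.4285 -13.812 ]
[[296 165 156 145 153 157 151 132 123 142 150 141 135 167 183 184 184 183
  183 183 183]
 [297 164 157 144 153 157 152 136 119 137 149 141 133 163 181 184 184 183
  183 184 184]
 [298 163 156 142 151 155 152 137 116 134 149 146 140 163 181 184 184 183
  183 184 183]
 [299 160 158 142 146 149 148 135 113 133 149 149 147 158 177 181 182 183
  184 183 183]
 [300 161 153 131 121 121 119 109 101 127 151 155 154 156 166 173 177 178
  178 177 180]
 [301 156 125 101  91  91  89  85  87 119 154 165 164 164 168 170 169 159
  147 151 171]
 [302 148 103  91 103 112 113 103  89 111 149 153 142 132 135 140 137 127
  119 139 173]
 [303 139 106 122 146 157 156 142 102 101 133 137 127 111 113 125 134 134
  135 152 177]
 [304 148 119 134 144 139 131 118  90  97 132 143 139 125 127 148 167 171
  171 174 182]
 [305 151 113 107 106  94  83  78  75  95 133 149 147 139 151 172 182 183
  183 183 183]
 [306 140 103  77  75  72  69  68  69  86 123 149 152 148 158 179 184 183
  183 184 183]
 [307 130 109  79  73  74  74  72  72  80 114 146 148 144 154 17
[... 1250 characters left out ...]
136  77  78  86  97]
 [277 203 163 148 123  86  77  93 105 108  90  93 103 106 117 138 180 200
  136  79  74  75  82]
 [278 187 124  85  72  63  64  75  90  97  84  87 103 107 105 109 131 155
  116  78  73  73  78]
 [279 198 134  74  59  63  65  65  74  78  71  76  95 104 106 107 108 113
   94  75  73  74  77]
 [280 214 155  86  59  62  65  65  66  64  61  63  75  91 105 109 108 105
   92  77  73  73  74]
 [281 218 170  96  58  59  62  64  62  59  56  56  66  88 109 119 112 106
   93  78  73  72  74]
 [282 220 183 109  64  57  57  59  56  57  72  98 114 134 142 136 121 111
   96  79  72  73  72]
 [283 220 199 141 104  74  57  55  70  99 133 175 187 194 189 163 137 123
  109  90  74  71  72]]
```

View pics/z4.png

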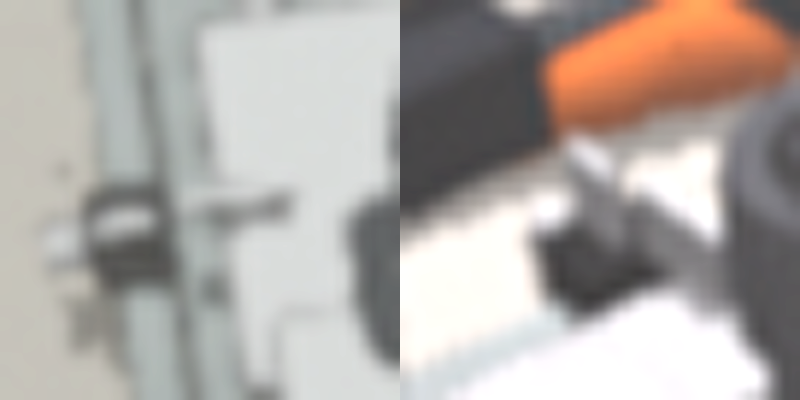

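The fins are nearly in line: both views put the pointer about 1.5 mm short of the mark. I'll make a small further pull.

Emit:
step_arm(fingers=[10,10,10,10,10], translation=[[-0.01,-0.0015,0],[-0.01,-0.0015,0],[-0.01,-0.0015,0],[-0.01,-0.0015,0],[-0.01,-0.0015,0]], turn=[[0,0,0],[0,0,0],[0,0,0],[0,0,0],[0,0,0]])

```text
time: 12.6
ee_pos: [0.4349, 0.0405, 0.0948]
orientation: [[-0.145, 0.989, 0.006], [0.989, 0.145, 0.0], [-0.001, 0.006, -1.0]]
force: [9.0, 3.9, -13.3]
grip_width: 0.0143
gripper_force: 45.5
```

Run:
```python
from h import *
b=bot.get_obs();print(b["time"],b["ee_pos"],b["force"])
t=np.mean([bot.snapshot("top") for _ in range(3)],0).astype(np.uint8);s=np.mean([bot.snapshot("side") for _ in range(3)],0).astype(np.uint8)
cv2.imwrite("pics/t5.png",t[:,:,::-1]);cv2.imwrite("pics/s5.png",s[:,:,::-1])
c=np.hstack([cv2.resize(t[290:314,284:308],(400,400),interpolation=2),cv2.resize(s[262:286,238:262],(400,400),interpolation=2)])
cv2.imwrite("pics/z5.png",cv2.convertScaleAbs(c[:,:,::-1],alpha=1.2))
t=t.max(2);s=s.max(2)
print(np.c_[np.arange(299,307),t[299:307,286:306]]);print(np.c_[np.arange(268,280),s[268:280,242:258]])
```

```text
12.6 [0.4349 0.0405 0.0948] [  8.9666   3.9344 -13.3301]
[[299 160 158 142 145 150 147 134 114 132 149 150 148 160 180 184 184 183
  182 181 183]
 [300 161 152 131 121 120 119 108 101 127 148 149 145 153 177 184 184 183
  179 173 178]
 [301 155 126 100  91  91  90  85  88 118 150 153 144 148 172 180 178 176
  168 157 169]
 [302 146 104  91 103 112 113 103  90 115 157 165 160 161 167 160 147 138
  132 136 165]
 [303 139 106 123 146 156 156 142 102 102 134 139 137 135 135 128 119 114
  118 140 173]
 [304 148 118 135 145 139 131 118  89  93 126 138 134 123 121 132 135 135
  138 154 178]
 [305 150 113 106 106  95  83  77  73  92 130 148 145 133 139 165 171 171
  171 174 182]
 [306 140 103  78  74  71  70  68  69  85 122 148 151 146 154 177 183 182
  182 183 183]]
[[268 110 129 131 127 124 123 123 123 125 135 137 139 139 141 143 136]
 [269  94 121 144 146 134 129 131 133 134 139 141 144 153 156 148 127]
 [270  97 124 159 181 171 153 142 142 151 154 153 162 190 195 167 125]
 [271 124 133 143 173 194 181 153 160 189 196 195 201 219 218 174 122]
 [272 139 137 123 132 167 177 161 189 219 222 219 219 223 217 160 113]
 [273 155 151 133 112 123 142 148 193 223 224 221 220 222 214 142  99]
 [274 197 189 159 118 106 112 121 152 189 216 222 222 223 214 140  91]
 [275 221 209 165 120 106 108 106 107 136 177 211 224 225 215 144  87]
 [276 204 183 134 103 103 108 108  95 105 129 167 198 220 213 149  89]
 [277 148 124  87  77  91 105 108  97 102 107 119 146 182 200 154  93]
 [278  87  72  62  64  74  89  97  91 102 107 105 111 134 160 133  88]
 [279  74  58  63  64  66  73  77  77  94 104 107 106 109 117 104  81]]
```

View pics/z5.png

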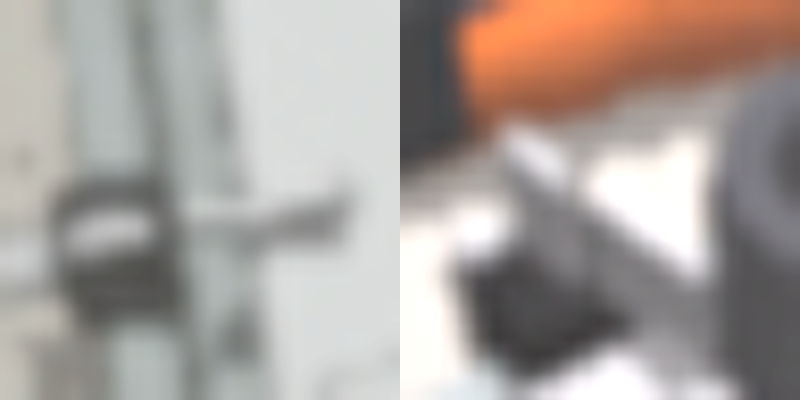

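The fins are now in line in both views, with about 0.3 mm left. I'll do a last trim, let it settle, and hand in.

Emit:
step_arm(fingers=[10,10,10,10,10,10], translation=[[-0.002,0,0],[-0.002,0,0],[-0.002,0,0],[-0.002,0,0],[-0.002,0,0],[-0.002,0,0]], turn=[[0,0,0],[0,0,0],[0,0,0],[0,0,0],[0,0,0],[0,0,0]])

```text
time: 13.5
ee_pos: [0.4346, 0.0405, 0.0948]
orientation: [[-0.145, 0.989, 0.006], [0.989, 0.145, 0.0], [-0.001, 0.006, -1.0]]
force: [10.4, 3.5, -14.4]
grip_width: 0.0142
gripper_force: 45.5
```

```bash
python3 -c "
from rig import bot
b=bot.get_obs();print(b['time'],b['ee_pos'],b['force'],b['grip_width'],b['gripper_force'])
print(bot.hand_in())"
```

```text
13.5 [0.43464686 0.04047787 0.0947549 ] [ 10.40583607   3.51056119 -14.39309295] 0.014216005098728978 45.520687848329544
the job is handed in; nothing more can be done
None
```

I turned the chuck sleeve clockwise until it resisted at about 1 N·m, pulled the slide out about 91 mm so its pointer is level with the index mark to within roughly 0.5 mm by the images, and handed in at 13.5 s still gripping the handle; no verdict was shown.

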